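# Empty the catch tray, then hold the spring-return dial at its third click

## Robot

A 6-joint arm with a two-finger parallel gripper is mounted at the origin on the work surface. World frame = base frame: x ahead of the robot, y to its left, z up, the work surface at z = 0. Lengths are in m, angles in rad, forces in N, time in s.
With the tool pointing down it reaches from about 0.375 to 0.975 m from the base axis. Payload 3.8 kg.
Tool frame: the origin (TCP) lies on the centre line of the jaws, within the pads' length; the fingertips stand 17 mm ahead of it and the grasp point (between the pads) lies 2 mm behind it (bot.tip_extent is the distance from the TCP to the fingertips, in m); z points along the fingers, y is the line along which they close (so a half turn about z gives the same grasp; the last joint's range is limited). The gripper opens to 85 mm and grips with 20 to 120 N. Pads are 22 mm wide; open, the fingers measure 114 mm over their backs; the gripper's body (76 mm by 85 mm) begins 54 mm behind the grasp point. The pads swing forward as they close: fully open they stand 13 mm farther back than shut.
Start: joints at [1.117, 0.264, 1.604, -0, 1.274, -0.037], TCP at [0.273, 0.617, 0.248] pointing down, gripper open.
Joint ranges: [-2.63, 2.63], [-0.94, 2.18], [0.31, 2.57], [-1.31, 4.45], [0, 2.66], [-2.55, 2.55]. Speed limits (rad/s): [2.57, 2.57, 3.14, 3.14, 3.14, 3.14].

## Interface

Orientations are given as a rotation vector (axis times angle).
In Python, from workcell import readout, read_camera, finish_job, bot gives the robot as it stands.
- The arm moves only by the tool jog_arm, never from a script. Its argument "deltas" is one flat list of numbers, 7 for each row, row after row: the shift along the tool's x, y, z in m, then the turn, a rotation vector about the tool's x, y, z in degrees, then the gripper command: -1 is shut, 1 is fully open, values between are in proportion. A call has 1 to 8 rows; each row is the pose to reach, as a shift and turn from the pose commanded when the call began, along the tool's axes at that moment; what a row does not reach only later rows make up. A row lasts 1/10 s, in which the tool goes at most 50 mm and 8.59 degrees, less where a joint would pass 70% of its speed; a pose out of reach is approached as far as the arm can. A call with a gripper value outside its range is refused whole. The fingers move at their own pace and stop on an object; "squeeze" is the grip in N (left out, the last holds). Time passes only in rows, so rows that repeat a pose let the fingers close. It gives the time, the measured TCP pose, the force, the opening and the grip force at its end, in the units of the state.
- readout.read_state(): the state, without advancing time (a new reading comes with each control period).
- read_camera(name): name is "side" or "top"; returns a dict with "color" (420x560x3 uint8, blue, green, red), "fx", "fy", "cx", "cy" (pixels), "origin" and "attitude" of the camera in the world. Camera axes: x right, y down, z forward; pixel columns grow to the right and rows downward; lengths in m; the calibration is good to about 2 mm. A picture is of the moment at which its call begins. There is no depth.
- finish_job(): hands the job in; it is judged then, once.
The state is a dict: "time": time; "q": joint angles; "joint_vel": joint speeds; "joint_torque": joint torques, N m; "tool_pos": TCP position; "tcp_rot": TCP orientation; "wrist_force": force on the tool from outside, world axes, zero at the start; "torque": the same for the moment, N m; "width": opening from 0.0 (shut) to 1.0 (fully open); "grip_force": force on a finger pad.
Only numpy, scipy, OpenCV 4.12 (cv2) and the standard library are available. Lean on these libraries where they do the work, as an engineer would, in place of code of your own. Each camera call takes 0.05 s, during which the arm holds its last target. There are 200 camera calls.

## Task

Take the two finished watch cases out of the machine's catch tray and lower them (no dropping) into the tote, so that both lie flat, face up and side by side on its floor. Only then turn the spring-return dial on the control box clockwise by its upright peg, past the first two clicks to the third but not on to the end stop, and hold it there with the fingers against its spring: the program finishes while still holding the dial. Leave everything else on the bench where it is.

Things in the scene. Friction and masses are not known exactly. Their poses are not given: they have to be found in the camera images.
- machine: grey finishing machine (fixed) with a low aluminium catch tray. Origin: centre of the tray, at bench level. Tray 230 mm (its x) by 170 mm (its y), walls 4 mm thick and 14 mm high, floor top 4 mm above the bench. Housing on the tray's -y side: 300 mm wide, 305 mm tall with its bowl, its face 160 mm from the origin; a chute from it ends 80 mm from the origin, 40 to 85 mm up.
- tote: grey plastic tote (fixed), an open box 200 mm (its x) by 160 mm (its y) by 45 mm tall, walls and floor 4 mm. Origin: centre of its underside, at bench level; inner floor 4 mm above it.
- control: grey control box (fixed), 150 x 150 x 45 mm, origin at the centre of its underside. On top the dial: black disc 68 mm wide, radial steel arm, upright peg. Four white marks by the disc, 0.4 rad apart: where the arm points at rest, 1st, 2nd and 3rd click, in clockwise order. In the box frame (counter-clockwise from x) it points to pi + 0.6 rad at rest, pi - 0.6 at the third.
- dial_axis (a point): point on the dial's vertical axis, on the top of the disc, 57 mm above the bench (fixed).
- dial_peg (a point): point on the centre line of the dial's upright round steel peg, 15 mm below its top; it travels with the dial. Peg 16 mm in diameter, its top 105 mm above the bench, its free length 48 mm (the arm's top is 57 mm above the bench), centre line 62 mm from the dial's axis.
- dial (a joint): dial angle, rad: 0 at rest, growing clockwise seen from above; clicks at 0.4, 0.8 and 1.2, end stop at 1.5. A spring always drives it back to 0, no click holds it by itself. Push needed at the peg: 4 N at rest, rising to 9 N at the third click, with a ripple at each click: up to 4 N more about 0.3 rad before it, up to 4 N less 0.1 rad before it. Never above 16 N before the stop.
- case1: finished steel watch case, one of two alike, face up in the catch tray. Body 36 mm (its x) by 38 mm (its y) by 10 mm tall with flat sides, a 2 mm raised round bezel on top (12 mm in all), two lugs at either x end (50 mm over the lugs, lugs 7 mm tall, 24 mm between the two of a pair). About 60 g. Origin: centre of its underside; z up through the face.
- case2: finished steel watch case, one of two alike, face up in the catch tray. Body 36 mm (its x) by 38 mm (its y) by 10 mm tall with flat sides, a 2 mm raised round bezel on top (12 mm in all), two lugs at either x end (50 mm over the lugs, lugs 7 mm tall, 24 mm between the two of a pair). About 60 g. Origin: centre of its underside; z up through the face.
- holder: bystander to be left where it is: black waisted-foot movement holder, an upright cylinder 42 mm wide at the foot, 34 mm above, 44 mm tall. Origin: on its underside.
- loupe: bystander to be left where it is: black eye loupe, a short cone standing on its narrow end, 26 to 38 mm wide, 32 mm tall. Origin: on its underside.
- dust_cover: bystander to be left where it is: clear plastic dust cover, a dome 56 mm wide, 38 mm tall with its small knob. Origin: on its underside.
- jar: bystander to be left where it is: glass jar with a steel lid, 52 mm wide, 60 mm tall. Origin: on its underside.
- oil_bottle: bystander to be left where it is: small amber oil bottle, 30 mm wide, 62 mm tall. Origin: on its underside.
- dish: bystander to be left where it is: open brass dish, 68 mm wide at the rim, 24 mm tall. Origin: on its underside.
- screwdriver: bystander to be left where it is: screwdriver lying flat, 140 mm long.
Things that resemble listed ones, but are neither listed nor needed, are in the scene too. What is shaped like the case1 but red is not meant.

How it is judged:
By the outcome, as a careful person would: the job done as asked, in the order asked, and still so for the second after the job is handed in, while the arm keeps its last pose, push and grip.
It also fails if it takes over 72 s, if anything falls off the work surface, if the arm or the gripper's body presses on something with over 40 N, if the wrist force passes 120 N, or if a joint passes its speed limit or range.

## Working session

There is one attempt and no reset: what is moved stays moved. The work goes in short steps, Python scripts to look and compute and a tool call to move; the robot and the scene stay as the last step left them, time stands still between calls to the robot, and variables do not carry over. Pictures are saved under pics/ and viewed, at most 10 in all, crops included, and the job is handed in when it is done.

Besides the shell and the picture viewer there is one more tool, called after "Emit:" by a JSON object that holds its "op" and its "data", one argument or row to a line. jog_arm: Moves the arm, as the interface text tells. Its arguments: {"type":"object","properties":{"deltas":{"type":"array"},"squeeze":{"type":"number"}},"required":["deltas"]}

```bash
ls; mkdir -p pics; python3 - <<'E'
from workcell import readout, read_camera, bot
import cv2
s=readout.read_state();print(s)
for n in("top","side"):
    c=read_camera(n);cv2.imwrite(f"pics/{n}0.png",c["color"]);print(n,c["fx"],c["fy"],c["cx"],c["cy"],c["origin"],c["attitude"])
print(bot.tip_extent)
E
```

```text
pics
{'time': 0.0, 'q': array([ 1.11706093e+00,  2.64765485e-01,  1.60536668e+00,  5.73175373e-06,
        1.27370067e+00, -3.69075162e-02]), 'joint_vel': array([ 0.00176215, -0.0001988 , -0.00134066,  0.00108626,  0.00048605,
        0.0007697 ]), 'joint_torque': array([-2.49110108e-04, -5.15096569e+01, -3.67316866e+01,  1.96504157e-04,
        1.28473778e-02, -2.75027425e-06]), 'tool_pos': array([0.27298407, 0.61658278, 0.24695763]), 'tcp_rot': array([-0.64991051, -3.07306972,  0.00341082]), 'wrist_force': array([ 0.08380337, -0.95563519, -0.76606031]), 'torque': array([0.03873423, 0.02080657, 0.02343797]), 'grip_force': 0.0, 'width': 0.9997483127743747}
top 500.4676246692914 500.4676246692914 278.72280153325846 219.4863357364942 [ 0.39725141 -0.05677273  1.4893698 ] [-2.14167867  2.20218181 -0.11925621]
side 521.5776862360342 521.5776862360342 280.97817965007727 209.89213658637522 [ 0.28105737 -0.82462706  1.04286421] [-2.43488015  0.35704555 -0.14590192]
0.017
```

View pics/top0.png

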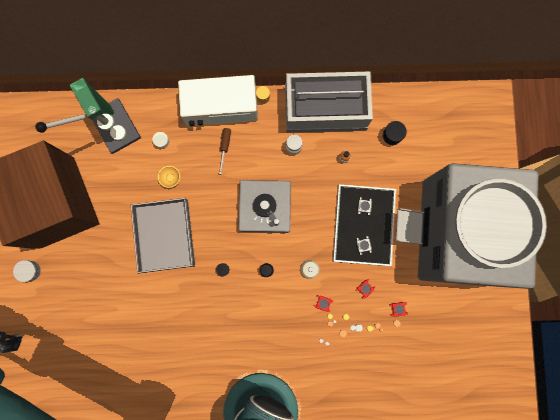

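View pics/side0.png

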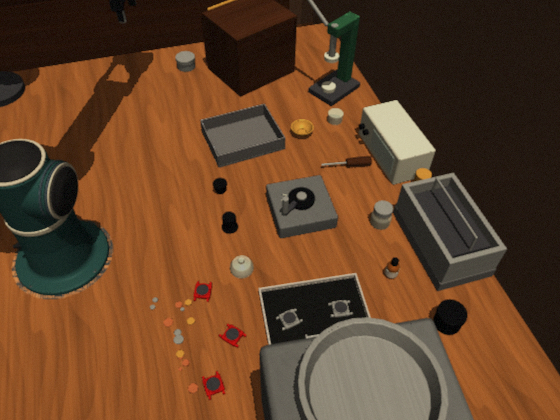

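The top view shows the base at (260,405), the tray with two steel cases at (365,206) and (364,245), the control box at (265,206) and the plain open tote at (163,236).

Lookalikes:
- **Cases:** the red shapes at (323,303), (366,289) and (399,309) are excluded by colour. The two steel ones in the tray fit the description.
- **Tote:** the box at (328,100) is bigger, about 250 mm, and has a divider. The box at (163,236) measures about 200x160 mm, so it is the one meant.

I'll confirm this in one enlarged crop.

```bash
cat > h.py <<'E'
import numpy as np, cv2
from scipy.spatial.transform import Rotation as R
from workcell import readout, read_camera
def ray(c,u,v):
    A=R.from_rotvec(c["attitude"]).as_matrix() if np.size(c["attitude"])==3 else R.from_quat(c["attitude"]).as_matrix()
    return np.array(c["origin"]),A@np.array([(u-c["cx"])/c["fx"],(v-c["cy"])/c["fy"],1])
def onz(c,p,z):
    o,d=ray(c,*p);return o+d*(z-o[2])/d[2]
def proj(c,P):
    A=R.from_rotvec(c["attitude"]).as_matrix();q=A.T@(np.array(P)-c["origin"])
    return q[:2]/q[2]*c["fx"]+[c["cx"],c["cy"]]
def tri(c1,p1,c2,p2):
    o1,d1=ray(c1,*p1);o2,d2=ray(c2,*p2)
    s=np.linalg.lstsq(np.c_[d1,-d2],o2-o1,rcond=None)[0]
    a=o1+s[0]*d1;b=o2+s[1]*d2
    return (a+b)/2,np.linalg.norm(a-b)
E
python3 - <<'E'
from h import *
t=read_camera("top");s=read_camera("side")
a=cv2.resize(t["color"][170:280,320:410],None,fx=4,fy=4,interpolation=2)
b=cv2.resize(t["color"][175:240,235:300],None,fx=6,fy=6,interpolation=2)
k=s["color"][170:240,260:340];k=cv2.resize(k,None,fx=5,fy=5,interpolation=2)
W=np.zeros((600,800,3),np.uint8);W[:440,:360]=a;W[:390,365:755]=b;W[390:590,365:765]=k[70:270]
cv2.imwrite("pics/c1.png",W)
# steel bright blobs in tray
hsv=cv2.cvtColor(t["color"],cv2.COLOR_BGR2HSV)
roi=np.zeros(hsv.shape[:2],np.uint8);roi[190:262,340:393]=255
m=cv2.inRange(hsv,(0,0,60),(180,70,255))&roi
n,l,st,ce=cv2.connectedComponentsWithStats(m)
for i in range(1,n):
    if st[i,4]>20:
        pts=np.argwhere(l==i)[:,::-1].astype(np.float32);r=cv2.minAreaRect(pts)
        print(st[i],ce[i],r,onz(t,r[0],.012))
# tote, control by corners guesses
for p,z in [((260,405),0),((163,236),.045),((265,206),.045)]: print(p,onz(t,p,z))
E
```

```text
[358 197  15  18 195] [364.71794872 205.72820513] ((364.71343994140625, 205.57925415039062), (13.693511009216309, 16.233436584472656), 6.34019136428833) [ 0.58367398 -0.32678644  0.012     ]
[389 201   4  61 128] [391.0234375 236.9921875] ((391.6354064941406, 231.06307983398438), (2.8289709091186523, 60.07402801513672), 3.1798300743103027) [ 0.50538975 -0.40316058  0.012     ]
[356 236  16  19 197] [363.93401015 244.93401015] ((363.9764709472656, 244.89410400390625), (16.920578002929688, 13.666620254516602), 77.47119140625) [ 0.4667079  -0.31924756  0.012     ]
[340 260  20   2  27] [347.81481481 260.74074074] ((349.5, 260.5), (19.0, 1.0), 0.0) [ 0.42197193 -0.27448942  0.012     ]
(260, 405) [ 0.01471496 -0.00058769  0.        ]
(163, 236) [0.50699663 0.26615329 0.045     ]
(265, 206) [ 0.58623094 -0.03045126  0.045     ]
```

View pics/c1.png

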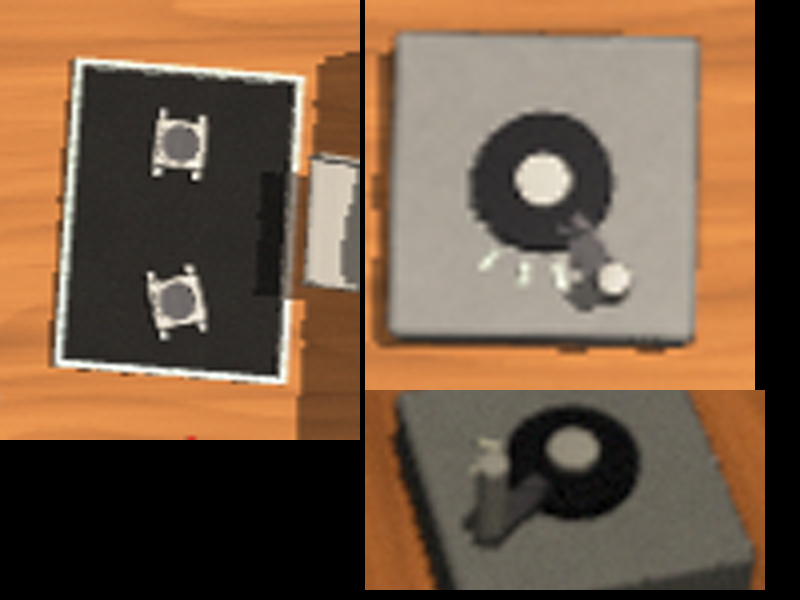

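The crop shows both cases face up on the black tray floor, about 13.7x16.5 px against an expected 12.9x16.9. The dial's arm and peg are at rest, lower right in the image (peg top about (276,222)), and the click marks run clockwise to the left. Next I'll measure the cases, tote, dial hub and peg.

```bash
python3 - <<'E'
from h import *
t=read_camera("top");s=read_camera("side")
def blobs(c,box,lo,hi,mn=8):
    x0,y0,x1,y1=box;im=cv2.cvtColor(c["color"],cv2.COLOR_BGR2HSV)[y0:y1,x0:x1]
    n,l,st,ce=cv2.connectedComponentsWithStats(cv2.inRange(im,lo,hi))
    out=[]
    for i in range(1,n):
        if st[i,4]>=mn:
            pts=np.argwhere(l==i)[:,::-1].astype(np.float32)+[x0,y0]
            out.append((st[i,4],pts.astype(np.float32)))
    return out
def ang(a,b): return np.degrees(np.arctan2(b[1]-a[1],b[0]-a[0]))
# cases
for nm,box in(("A",(345,190,388,222)),("B",(345,230,386,260))):
    b=max(blobs(t,box,(0,0,60),(180,70,255)),key=lambda q:q[0])[1]
    w=np.array([onz(t,p,.011)[:2] for p in b],np.float32)
    r=cv2.minAreaRect(w*1000);bx=cv2.boxPoints(r)
    print(nm,r,w.mean(0))
for k,box in(("side",(265,295,365,340)),):
    for a,b in blobs(s,box,(0,0,70),(180,70,255),60):
        w=np.array([onz(s,p,.011)[:2] for p in b],np.float32);print(k,a,b.mean(0),cv2.minAreaRect(w*1000),w.mean(0))
# hub and peg top bright
for c,n,box,z in((t,"top",(240,180,292,232),.06),(s,"side",(275,185,330,225),.06)):
    for a,b in blobs(c,box,(0,0,170 if n=="top" else 110),(180,70,255),4): print(n,"bright",a,b.mean(0),b.min(0),b.max(0))
# control box & tote outlines via grey mask
for nm,box in(("tote",(120,185,205,285)),("ctl",(230,170,300,245)),("tray",(325,178,402,272))):
    x0,y0,x1,y1=box;im=cv2.cvtColor(t["color"],cv2.COLOR_BGR2HSV)[y0:y1,x0:x1]
    m=cv2.inRange(im,(0,0,0),(180,80,255));m=cv2.morphologyEx(m,cv2.MORPH_CLOSE,np.ones((5,5)));m=cv2.morphologyEx(m,cv2.MORPH_OPEN,np.ones((5,5)))
    cn=max(cv2.findContours(m,0,1)[0],key=cv2.contourArea)+[x0,y0]
    z={"tote":.045,"ctl":.045,"tray":.014}[nm]
    w=np.array([onz(t,p[0],z)[:2]*1000 for p in cn],np.float32);r=cv2.minAreaRect(w);print(nm,r)
E
```

```text
A ((583.8206787109375, -327.1061096191406), (40.97890090942383, 48.88802719116211), 82.02680206298828) [ 0.58325696 -0.3270466 ]
B ((466.78656005859375, -319.41583251953125), (49.836578369140625, 40.46626281738281), 10.84740161895752) [ 0.46665177 -0.31929496]
side 201 [340.04974 308.52737] ((584.3729248046875, -325.7701721191406), (39.90824508666992, 48.77098846435547), 80.93205261230469) [ 0.58406025 -0.32759553]
side 209 [288.85645 319.     ] ((467.7697448730469, -318.17425537109375), (49.90329360961914, 39.1497802734375), 10.535698890686035) [ 0.46747348 -0.3196689 ]
side 64 [266.73438 327.5    ] ((415.77520751953125, -320.51080322265625), (64.93756866455078, 5.93487548828125), 83.6800765991211) [ 0.41559884 -0.32529494]
side 877 [342.24744 330.64197] ((556.6974487304688, -368.2727966308594), (51.877899169921875, 131.24533081054688), 73.40584564208984) [ 0.56951356 -0.37885752]
top bright 44 [243.63637 187.68182] [241. 181.] [247. 194.]
top bright 1311 [267.4676  209.33562] [240. 182.] [288. 230.]
top bright 8 [249.125 187.875] [248. 186.] [250. 190.]
top bright 32 [247.8125  197.46875] [242. 193.] [253. 201.]
top bright 58 [264.13794 204.5    ] [260. 201.] [268. 208.]
side bright 54 [301.14816 195.16667] [297. 192.] [305. 199.]
side bright 43 [284.2093  196.93024] [280. 193.] [287. 200.]
tote ((510.7125244140625, 268.51068115234375), (199.4466552734375, 165.52133178710938), 5.508111476898193)
ctl ((586.7645874023438, -28.134017944335938), (148.04681396484375, 150.25039672851562), 86.91935729980469)
tray ((525.577880859375, -335.20562744140625), (197.14292907714844, 230.73660278320312), 83.81135559082031)
```

```bash
cat >> h.py <<'E'
def down(yaw):  # tool y at world angle yaw deg, z down
    a=np.radians(yaw);y=np.array([np.cos(a),np.sin(a),0]);z=np.array([0,0,-1.]);return np.c_[np.cross(y,z),y,z]
def plan(wps,P=None,Rm=None):
    s=readout.read_state()
    if P is None: P=np.array(s["tool_pos"]);Rm=R.from_rotvec(s["tcp_rot"]).as_matrix()
    for w in wps:
        T=np.array(w[:3]);D=down(w[3]);d=Rm.T@(T-P);r=R.from_matrix(Rm.T@D).as_rotvec(degrees=True)
        print(w,"->",np.round(d,4),np.round(r,1));P,Rm=T,D
E
python3 - <<'E'
from h import *
t=read_camera("top");s=read_camera("side")
print(tri(t,(264.14,204.5),s,(301.15,195.17)),tri(t,(276.3,221.7),s,(283.6,196.9)))
plan([(.47,.28,.25,6),(.5,-.08,.22,-55),(.467,-.319,.12,-79)],np.array([.273,.617,.248]),down(66))
E
```

```text
(array([ 0.58924362, -0.02856665,  0.06168506]), np.float64(0.0015857623611595054)) (array([ 0.53308341, -0.06182015,  0.11058187]), np.float64(0.00018194165887568928))
(0.47, 0.28, 0.25, 6) -> [-0.317  -0.2277 -0.002 ] [ 0.  0. 60.]
(0.5, -0.08, 0.22, -55) -> [-0.3612 -0.0078  0.03  ] [ 0.  0. 61.]
(0.467, -0.319, 0.12, -79) -> [-0.1641  0.1768  0.1   ] [ 0.  0. 24.]
```

Emit:
{"op": "jog_arm", "data": {
  "deltas": [-0.317,-0.228,-0.002,0,0,60,0.8,-0.317,-0.228,-0.002,0,0,60,0.8,-0.317,-0.228,-0.002,0,0,60,0.8,-0.317,-0.228,-0.002,0,0,60,0.8,-0.317,-0.228,-0.002,0,0,60,0.8,-0.317,-0.228,-0.002,0,0,60,0.8,-0.317,-0.228,-0.002,0,0,60,0.8,-0.317,-0.228,-0.002,0,0,60,0.8]
}}

```text
time: 1.2
tool_pos: [0.4718, 0.278, 0.2507]
tcp_rot: [2.104, 2.332, 0.001]
wrist_force: [0.9, 0.9, -0.0]
width: 0.903
grip_force: 0.0
```

Emit:
{"op": "jog_arm", "data": {
  "deltas": [-0.361,-0.008,0.03,0,0,61,0.8,-0.361,-0.008,0.03,0,0,61,0.8,-0.361,-0.008,0.03,0,0,61,0.8,-0.361,-0.008,0.03,0,0,61,0.8,-0.361,-0.008,0.03,0,0,61,0.8,-0.361,-0.008,0.03,0,0,61,0.8,-0.361,-0.008,0.03,0,0,61,0.8,-0.361,-0.008,0.03,0,0,61,0.8]
}}

```text
time: 2.0
tool_pos: [0.5012, -0.0837, 0.2202]
tcp_rot: [2.997, 0.936, -0.001]
wrist_force: [0.2, 1.2, 0.1]
width: 0.9
grip_force: 0.0
```

Emit:
{"op": "jog_arm", "data": {
  "deltas": [-0.164,0.177,0.1,0,0,24,0.8,-0.164,0.177,0.1,0,0,24,0.8,-0.164,0.177,0.1,0,0,24,0.8,-0.164,0.177,0.1,0,0,24,0.8,-0.164,0.177,0.1,0,0,24,0.8,-0.164,0.177,0.1,0,0,24,0.8,-0.164,0.177,0.1,0,0,24,0.8,-0.164,0.177,0.1,0,0,24,0.8]
}}

```text
time: 2.8
tool_pos: [0.4694, -0.3176, 0.1206]
tcp_rot: [-3.126, -0.305, -0.0]
wrist_force: [-0.5, 0.5, 0.6]
width: 0.901
grip_force: 0.0
```

```bash
python3 - <<'E'
from h import *
s=readout.read_state();print(s["time"],s["tool_pos"],s["q"])
plan([(.467,-.319,.022,-79.3)])
E
```

```text
2.8 [ 0.46944081 -0.31759331  0.12059972] [-6.39188013e-01  1.74869329e-01  1.96167521e+00  8.87870354e-04
  1.00530159e+00  7.36749978e-01]
(0.467, -0.319, 0.022, -79.3) -> [-0.0027  0.001   0.0986] [-0.  -0.   0.4]
```

Emit:
{"op": "jog_arm", "data": {
  "deltas": [-0.003,0.001,0.03,0,0,0.4,0.6,-0.003,0.001,0.055,0,0,0.4,0.4,-0.003,0.001,0.07,0,0,0.4,0.4,-0.003,0.001,0.082,0,0,0.4,0.4,-0.003,0.001,0.09,0,0,0.4,0.4,-0.003,0.001,0.095,0,0,0.4,0.4,-0.003,0.001,0.0985,0,0,0.4,0.4,-0.003,0.001,0.0985,0,0,0.4,0.4],
  "squeeze": 40
}}

```text
time: 3.6
tool_pos: [0.4664, -0.3202, 0.0219]
tcp_rot: [3.128, 0.293, 0.0]
wrist_force: [0.9, -0.0, -0.6]
width: 0.702
grip_force: 0.0
```

```bash
python3 - <<'E'
from h import *
s=read_camera("side");cv2.imwrite("pics/s1.png",cv2.resize(s["color"][220:400,200:400],None,fx=3,fy=3,interpolation=2))
E
```

```text
(no output)
```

View pics/s1.png

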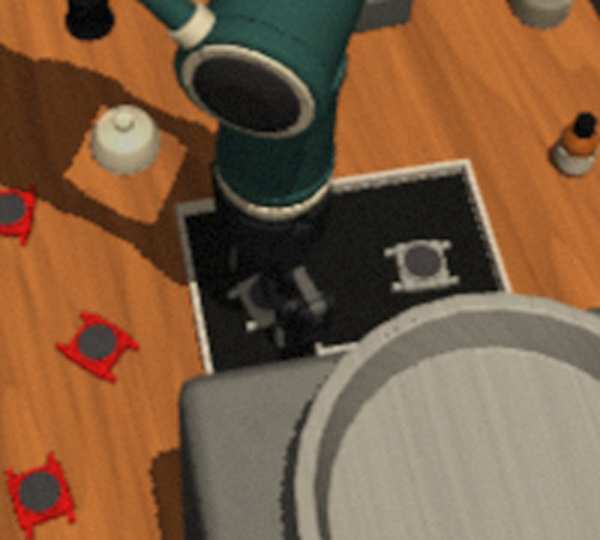

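The gripper straddles case B, with the case visible between the pads at crop (270,295). Closing.

Emit:
{"op": "jog_arm", "data": {
  "deltas": [0,0,0,0,0,0,-0.4,0,0,0,0,0,0,-0.6,0,0,0,0,0,0,-1,0,0,0,0,0,0,-1,0,0,0,0,0,0,-1,0,0,0,0,0,0,-1],
  "squeeze": 40
}}

```text
time: 4.25
tool_pos: [0.4669, -0.3207, 0.0226]
tcp_rot: [3.127, 0.293, 0.002]
wrist_force: [-0.7, -0.2, 6.1]
width: 0.428
grip_force: 40.7
```

Emit:
{"op": "jog_arm", "data": {
  "deltas": [0,0,-0.01,0,0,0,-1,0,0,-0.03,0,0,0,-1,0,0,-0.07,0,0,0,-1,0,0,-0.11,0,0,0,-1,0,0,-0.14,0,0,0,-1,0,0,-0.14,0,0,0,-1]
}}

```text
time: 4.85
tool_pos: [0.4691, -0.3221, 0.1677]
tcp_rot: [3.121, 0.293, 0.011]
wrist_force: [-0.3, -0.5, -0.3]
width: 0.425
grip_force: 40.2
```

```bash
python3 - <<'E'
from h import *
s=readout.read_state();print(s["time"],s["tool_pos"],s["width"],s["grip_force"])
t=5.5;u=np.array([np.cos(np.radians(t)),np.sin(np.radians(t))])
c=np.array([.509,.268]);b=c-.04*u;a=c+.04*u;print(b,a)
plan([(.5,0.0,.2,-84.5),(b[0],b[1],.12,-84.5),(b[0],b[1],.0225,-84.5)])
E
```

```text
4.85 [ 0.46906988 -0.32211535  0.16772213] 0.4249679194945241 40.235456228256226
[0.46918415 0.26416617] [0.54881585 0.27183383]
(0.5, 0.0, 0.2, -84.5) -> [ 0.0905 -0.3105 -0.0339] [ 0.4 -0.4  5.2]
(np.float64(0.46918415206531283), np.float64(0.26416616989919106), 0.12, -84.5) -> [-0.0054 -0.2659  0.08  ] [0. 0. 0.]
(np.float64(0.46918415206531283), np.float64(0.26416616989919106), 0.0225, -84.5) -> [0.     0.     0.0975] [0. 0. 0.]
```

Emit:
{"op": "jog_arm", "data": {
  "deltas": [0.09,-0.31,-0.034,0,0,5.2,-1,0.09,-0.31,-0.034,0,0,5.2,-1,0.09,-0.31,-0.034,0,0,5.2,-1,0.09,-0.31,-0.034,0,0,5.2,-1,0.09,-0.31,-0.034,0,0,5.2,-1,0.09,-0.31,-0.034,0,0,5.2,-1,0.09,-0.31,-0.034,0,0,5.2,-1,0.09,-0.31,-0.034,0,0,5.2,-1]
}}

```text
time: 5.65
tool_pos: [0.4963, 0.0044, 0.195]
tcp_rot: [-3.136, -0.158, 0.002]
wrist_force: [-0.2, -1.0, 0.2]
width: 0.432
grip_force: 40.3
```

Emit:
{"op": "jog_arm", "data": {
  "deltas": [-0.005,-0.266,0.08,0,0,0,-1,-0.005,-0.266,0.08,0,0,0,-1,-0.005,-0.266,0.08,0,0,0,-1,-0.005,-0.266,0.08,0,0,0,-1,-0.005,-0.266,0.08,0,0,0,-1,-0.005,-0.266,0.08,0,0,0,-1,-0.005,-0.266,0.08,0,0,0,-1,-0.005,-0.266,0.08,0,0,0,-1]
}}

```text
time: 6.45
tool_pos: [0.4657, 0.2646, 0.1145]
tcp_rot: [3.136, 0.153, -0.004]
wrist_force: [0.6, 0.0, 0.4]
width: 0.429
grip_force: 40.4
```

```bash
python3 - <<'E'
from h import *
s=readout.read_state();print(s["time"],s["tool_pos"],s["width"],s["grip_force"])
plan([(.4692,.2642,.0228,-84.5)])
c=read_camera("side");cv2.imwrite("pics/s2.png",cv2.resize(c["color"][60:200,160:320],None,fx=3,fy=3,interpolation=2))
E
```

```text
6.45 [0.46572298 0.26456507 0.11448338] 0.4294110718636914 40.44094920158386
(0.4692, 0.2642, 0.0228, -84.5) -> [0.0037 0.0005 0.0917] [0.1 0.1 0.1]
```

View pics/s2.png

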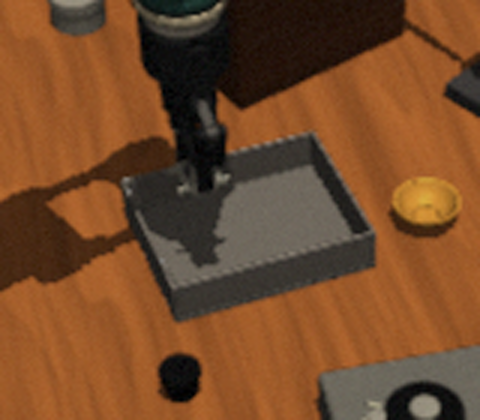

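The case is held level over the tote's near half at crop (205,180). Lowering.

Emit:
{"op": "jog_arm", "data": {
  "deltas": [0.003,0,0.03,0,0,0,-1,0.003,0,0.055,0,0,0,-1,0.003,0,0.07,0,0,0,-1,0.003,0,0.08,0,0,0,-1,0.003,0,0.086,0,0,0,-1,0.003,0,0.089,0,0,0,-1,0.003,0,0.0905,0,0,0,-1,0.003,0,0.0905,0,0,0,-1]
}}

```text
time: 7.3
tool_pos: [0.47, 0.2661, 0.0259]
tcp_rot: [-3.138, -0.151, -0.002]
wrist_force: [0.6, -0.2, -0.2]
width: 0.427
grip_force: 40.4
```

Emit:
{"op": "jog_arm", "data": {
  "deltas": [0,0,0.001,0,0,0,-1,0,0,0.002,0,0,0,-1,0,0,0.003,0,0,0,-1,0,0,0.003,0,0,0,-1]
}}

```text
time: 7.7
tool_pos: [0.4697, 0.266, 0.0227]
tcp_rot: [-3.138, -0.151, -0.001]
wrist_force: [-0.3, 0.8, 2.1]
width: 0.43
grip_force: 40.7
```

Emit:
{"op": "jog_arm", "data": {
  "deltas": [0,0,0,0,0,0,0.0,0,0,0,0,0,0,0.2,0,0,0,0,0,0,0.4,0,0,0,0,0,0,0.4,0,0,-0.01,0,0,0,0.4,0,0,-0.04,0,0,0,0.4,0,0,-0.09,0,0,0,0.4,0,0,-0.14,0,0,0,0.4]
}}

```text
time: 8.5
tool_pos: [0.4686, 0.2654, 0.1635]
tcp_rot: [3.137, 0.151, -0.003]
wrist_force: [1.5, -0.1, 0.5]
width: 0.698
grip_force: 0.0
```

```bash
python3 - <<'E'
from h import *
s=readout.read_state();print(s["time"],s["tool_pos"],s["width"])
plan([(.5,0,.2,-90),(.584,-.3268,.12,-98),(.584,-.3268,.0232,-98)])
E
```

```text
8.5 [0.46855301 0.26536422 0.16349609] 0.6982597207227713
(0.5, 0, 0.2, -90) -> [ 0.0057  0.2672 -0.0363] [0.  0.1 5.5]
(0.584, -0.3268, 0.12, -98) -> [0.084  0.3268 0.08  ] [0. 0. 8.]
(0.584, -0.3268, 0.0232, -98) -> [0.     0.     0.0968] [0. 0. 0.]
```

Emit:
{"op": "jog_arm", "data": {
  "deltas": [0.006,0.267,-0.036,0,0,5.5,0.4,0.006,0.267,-0.036,0,0,5.5,0.4,0.006,0.267,-0.036,0,0,5.5,0.4,0.006,0.267,-0.036,0,0,5.5,0.4,0.006,0.267,-0.036,0,0,5.5,0.4,0.006,0.267,-0.036,0,0,5.5,0.4,0.006,0.267,-0.036,0,0,5.5,0.4]
}}

```text
time: 9.2
tool_pos: [0.5019, -0.002, 0.1998]
tcp_rot: [3.141, -0.006, 0.004]
wrist_force: [0.4, 0.7, -0.7]
width: 0.7
grip_force: 0.0
```

Emit:
{"op": "jog_arm", "data": {
  "deltas": [0.084,0.327,0.08,0,0,8,0.4,0.084,0.327,0.08,0,0,8,0.4,0.084,0.327,0.08,0,0,8,0.4,0.084,0.327,0.08,0,0,8,0.4,0.084,0.327,0.08,0,0,8,0.4,0.084,0.327,0.08,0,0,8,0.4,0.084,0.327,0.08,0,0,8,0.4,0.084,0.327,0.08,0,0,8,0.4]
}}

```text
time: 10.0
tool_pos: [0.5857, -0.3299, 0.1161]
tcp_rot: [3.133, -0.223, -0.002]
wrist_force: [-0.3, 0.9, 0.0]
width: 0.701
grip_force: 0.0
```

```bash
python3 - <<'E'
from h import *
s=readout.read_state();print(s["time"],s["tool_pos"],s["width"])
plan([(.584,-.3268,.0232,-98)])
c=read_camera("side");cv2.imwrite("pics/s3.png",cv2.resize(c["color"][60:340,160:380],None,fx=2,fy=2,interpolation=2))
E
```

```text
10.0 [ 0.58570775 -0.32986132  0.1161367 ] 0.7007285667210581
(0.584, -0.3268, 0.0232, -98) -> [-0.002  -0.0028  0.0929] [ 0.   0.1 -0.2]
```

View pics/s3.png

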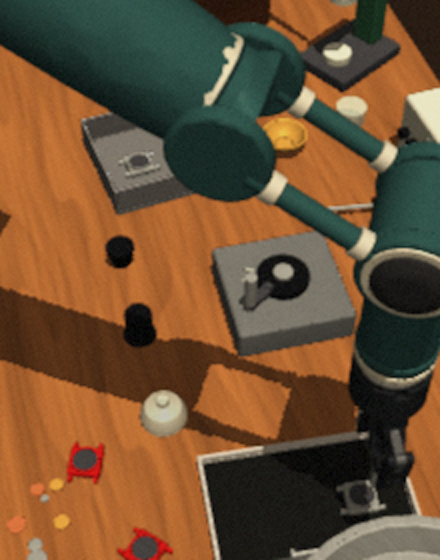

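Case B lies flat in the tote at crop (139,160). The dial is still at rest, and the gripper is above case A at crop (360,497). Descending and gripping.

Emit:
{"op": "jog_arm", "data": {
  "deltas": [-0.002,-0.003,0.03,0,0,0,0.4,-0.002,-0.003,0.055,0,0,0,0.4,-0.002,-0.003,0.07,0,0,0,0.4,-0.002,-0.003,0.08,0,0,0,0.4,-0.002,-0.003,0.087,0,0,0,0.4,-0.002,-0.003,0.091,0,0,0,0.4,-0.002,-0.003,0.0925,0,0,0,0.4,-0.002,-0.003,0.0925,0,0,0,0.4]
}}

```text
time: 10.85
tool_pos: [0.5842, -0.3234, 0.0265]
tcp_rot: [3.133, -0.219, 0.002]
wrist_force: [-0.1, -0.4, -0.1]
width: 0.703
grip_force: 0.0
```

Emit:
{"op": "jog_arm", "data": {
  "deltas": [0,0.003,0.002,0,0,0,0.4,0,0.003,0.003,0,0,0,0.4,0,0.003,0.003,0,0,0,-0.4,0,0.003,0.003,0,0,0,-0.6,0,0.003,0.003,0,0,0,-1,0,0.003,0.003,0,0,0,-1,0,0.003,0.003,0,0,0,-1,0,0.003,0.003,0,0,0,-1]
}}

```text
time: 11.65
tool_pos: [0.5836, -0.3263, 0.0232]
tcp_rot: [3.134, -0.218, 0.001]
wrist_force: [-0.8, -0.3, 2.3]
width: 0.425
grip_force: 40.3
```

Emit:
{"op": "jog_arm", "data": {
  "deltas": [0,0,-0.01,0,0,0,-1,0,0,-0.03,0,0,0,-1,0,0,-0.07,0,0,0,-1,0,0,-0.11,0,0,0,-1,0,0,-0.15,0,0,0,-1,0,0,-0.15,0,0,0,-1]
}}

```text
time: 12.25
tool_pos: [0.5871, -0.3282, 0.1814]
tcp_rot: [3.128, -0.218, 0.018]
wrist_force: [0.8, -1.0, -0.5]
width: 0.429
grip_force: 40.2
```

```bash
python3 - <<'E'
from h import *
s=readout.read_state();print(s["time"],s["tool_pos"],s["width"])
plan([(.54,0,.2,-90),(.549,.272,.12,-84.5)])
E
```

```text
12.25 [ 0.5871148  -0.32822704  0.1813721 ] 0.42913939399570084
(0.54, 0, 0.2, -90) -> [-0.092  -0.3184 -0.0213] [ 0.3 -0.7 -8. ]
(0.549, 0.272, 0.12, -84.5) -> [ 0.009 -0.272  0.08 ] [ 0.   0.  -5.5]
```

Emit:
{"op": "jog_arm", "data": {
  "deltas": [-0.092,-0.318,-0.021,0,0,-8,-1,-0.092,-0.318,-0.021,0,0,-8,-1,-0.092,-0.318,-0.021,0,0,-8,-1,-0.092,-0.318,-0.021,0,0,-8,-1,-0.092,-0.318,-0.021,0,0,-8,-1,-0.092,-0.318,-0.021,0,0,-8,-1,-0.092,-0.318,-0.021,0,0,-8,-1,-0.092,-0.318,-0.021,0,0,-8,-1]
}}

```text
time: 13.05
tool_pos: [0.535, 0.0054, 0.1936]
tcp_rot: [-3.14, -0.008, 0.002]
wrist_force: [-0.3, -1.0, -0.5]
width: 0.431
grip_force: 40.3
```

Emit:
{"op": "jog_arm", "data": {
  "deltas": [0.009,-0.272,0.08,0,0,-5.5,-1,0.009,-0.272,0.08,0,0,-5.5,-1,0.009,-0.272,0.08,0,0,-5.5,-1,0.009,-0.272,0.08,0,0,-5.5,-1,0.009,-0.272,0.08,0,0,-5.5,-1,0.009,-0.272,0.08,0,0,-5.5,-1,0.009,-0.272,0.08,0,0,-5.5,-1,0.009,-0.272,0.08,0,0,-5.5,-1]
}}

```text
time: 13.85
tool_pos: [0.5448, 0.2733, 0.1127]
tcp_rot: [3.136, 0.153, -0.003]
wrist_force: [-0.0, -0.3, -0.9]
width: 0.429
grip_force: 40.4
```

```bash
python3 - <<'E'
from h import *
s=readout.read_state();print(s["time"],s["tool_pos"],s["width"],s["grip_force"])
plan([(.549,.271,.0260,-84.5)])
E
```

```text
13.85 [0.54477075 0.2732602  0.11269264] 0.42860249469355294 40.41931629180908
(0.549, 0.271, 0.026, -84.5) -> [0.0042 0.0025 0.0867] [0.1 0.1 0.1]
```

Emit:
{"op": "jog_arm", "data": {
  "deltas": [0.003,0.002,0.03,0,0,0,-1,0.003,0.002,0.055,0,0,0,-1,0.003,0.002,0.07,0,0,0,-1,0.003,0.002,0.078,0,0,0,-1,0.003,0.002,0.083,0,0,0,-1,0.003,0.002,0.085,0,0,0,-1,0.003,0.002,0.0865,0,0,0,-1,0.003,0.002,0.0865,0,0,0,-1]
}}

```text
time: 14.65
tool_pos: [0.549, 0.2722, 0.0281]
tcp_rot: [-3.137, -0.151, -0.002]
wrist_force: [0.3, -0.0, -1.2]
width: 0.426
grip_force: 40.4
```

Emit:
{"op": "jog_arm", "data": {
  "deltas": [0,0,0.0015,0,0,0,-1,0,0,0.003,0,0,0,-1,0,0,0.004,0,0,0,-1,0,0,0.0045,0,0,0,-1,0,0,0.0045,0,0,0,-1]
}}

```text
time: 15.15
tool_pos: [0.5484, 0.272, 0.0231]
tcp_rot: [3.138, 0.151, -0.0]
wrist_force: [-1.6, -1.0, 2.9]
width: 0.431
grip_force: 40.8
```

Emit:
{"op": "jog_arm", "data": {
  "deltas": [0,0,0,0,0,0,0.0,0,0,0,0,0,0,0.2,0,0,0,0,0,0,0.4,0,0,0,0,0,0,0.4,0,0,-0.01,0,0,0,0.4,0,0,-0.04,0,0,0,0.4,0,0,-0.09,0,0,0,0.4,0,0,-0.14,0,0,0,0.4]
}}

```text
time: 15.95
tool_pos: [0.5475, 0.2715, 0.1639]
tcp_rot: [3.137, 0.151, -0.003]
wrist_force: [1.5, 0.5, 0.4]
width: 0.701
grip_force: 0.0
```

```bash
python3 - <<'E'
from h import *
s=readout.read_state();print(s["time"],s["tool_pos"],s["width"])
# rest arm dir ~210.9 deg, peg; tool y along the tangent (push clockwise = dir-90 => 120.9 / -59.1)
ax=np.array([.589,-.0286]);th=np.radians(210.9);p=ax+.062*np.array([np.cos(th),np.sin(th)]);print(p)
plan([(p[0],p[1],.19,-59.1)])
E
```

```text
15.95 [0.54751861 0.27153387 0.16386846] 0.7012558686154632
[ 0.53579998 -0.06043956]
(np.float64(0.5357999758451341), np.float64(-0.06043955762760655), 0.19, -59.1) -> [-0.0436  0.3293 -0.0258] [  0.    0.1 -25.4]
```

Emit:
{"op": "jog_arm", "data": {
  "deltas": [-0.044,0.329,-0.026,0,0,-25.4,0.4,-0.044,0.329,-0.026,0,0,-25.4,0.4,-0.044,0.329,-0.026,0,0,-25.4,0.4,-0.044,0.329,-0.026,0,0,-25.4,0.4,-0.044,0.329,-0.026,0,0,-25.4,0.4,-0.044,0.329,-0.026,0,0,-25.4,0.4,-0.044,0.329,-0.026,0,0,-25.4,0.4,-0.044,0.329,-0.026,0,0,-25.4,0.4]
}}

```text
time: 16.75
tool_pos: [0.5365, -0.0643, 0.1904]
tcp_rot: [3.028, 0.829, 0.003]
wrist_force: [0.4, 1.6, 0.2]
width: 0.699
grip_force: 0.0
```

```bash
python3 - <<'E'
from h import *
s=readout.read_state();print(s["time"],s["tool_pos"],s["tcp_rot"],s["q"])
plan([(.535,-.0607,.088,-59.1)])
a=read_camera("side")["color"];b=read_camera("top")["color"]
W=np.hstack([cv2.resize(a[70:240,180:340],None,fx=2.4,fy=2.4,interpolation=2),cv2.resize(b[150:320,120:290],None,fx=2.4,fy=2.4,interpolation=2)])
cv2.imwrite("pics/s4.png",W)
E
```

```text
16.75 [ 0.5364685  -0.06428425  0.19040123] [3.02753953e+00 8.28839876e-01 2.64639266e-03] [-1.64320063e-01  5.27593333e-02  1.95716631e+00 -1.87976382e-03
  1.12902884e+00  8.72838944e-01]
(0.535, -0.0607, 0.088, -59.1) -> [ 0.0005 -0.0041  0.1024] [ 0.2 -0.1 -0.3]
```

View pics/s4.png

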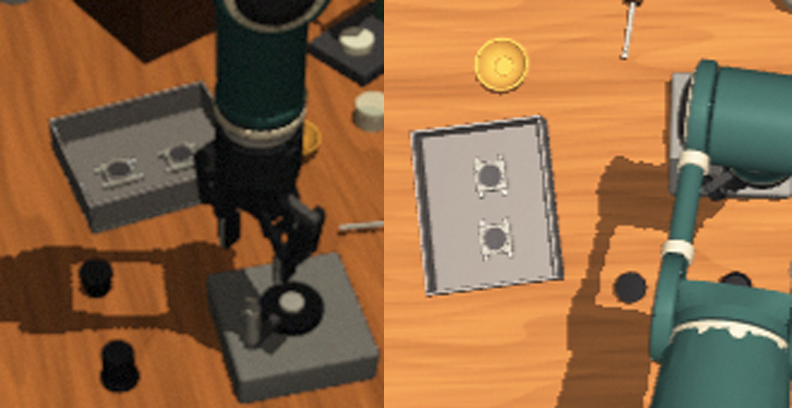

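The top crop shows both cases flat and side by side in the tote, at crop (490,177) and (495,240). The side crop shows the gripper above the peg (about (252,320)), with the dial at rest. Descending around the peg.

Emit:
{"op": "jog_arm", "data": {
  "deltas": [0,-0.003,0.03,0,0,0,0.4,0,-0.003,0.055,0,0,0,0.4,0,-0.003,0.075,0,0,0,0.4,0,-0.003,0.088,0,0,0,0.4,0,-0.003,0.097,0,0,0,0.4,0,-0.003,0.1005,0,0,0,0.4,0,-0.003,0.1005,0,0,0,0.4]
}}

```text
time: 17.55
tool_pos: [0.5349, -0.0568, 0.0884]
tcp_rot: [-3.028, -0.838, -0.0]
wrist_force: [-0.8, -0.2, -0.6]
width: 0.698
grip_force: 0.0
```

```bash
python3 - <<'E'
from h import *
s=readout.read_state();print(s["time"],s["tool_pos"],s["wrist_force"])
plan([(.535,-.0607,.088,-59.1)])
a=read_camera("side")["color"];b=read_camera("top")["color"]
W=np.hstack([cv2.resize(a[140:250,240:350],None,fx=3.5,fy=3.5,interpolation=2),cv2.resize(b[150:260,220:330],None,fx=3.5,fy=3.5,interpolation=2)])
cv2.imwrite("pics/s5.png",W)
E
```

```text
17.55 [ 0.53489462 -0.05680361  0.08835846] [-0.79793905 -0.17784464 -0.57549142]
(0.535, -0.0607, 0.088, -59.1) -> [-0.0019  0.0034  0.0004] [-0.  -0.   0.1]
```

View pics/s5.png

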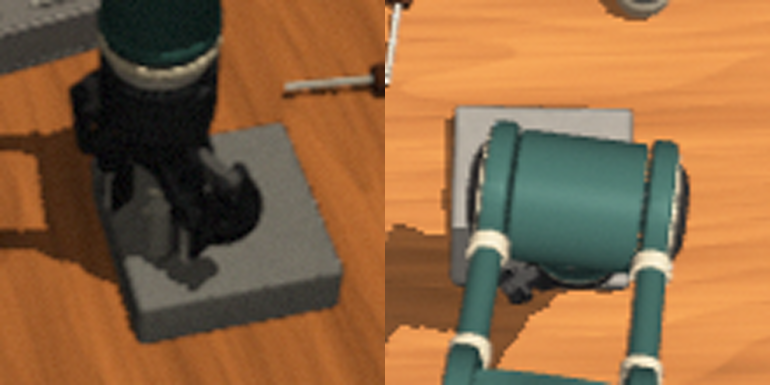

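The gripper sits around the peg with free force readings. The peg is hidden behind the wrist in both views, so I'll correct by a few millimetres, close, and check the width against the 16 mm peg (0.19).

Emit:
{"op": "jog_arm", "data": {
  "deltas": [-0.002,0.0035,0,0,0,0,0.4,-0.002,0.0035,0,0,0,0,0.0,-0.002,0.0035,0,0,0,0,-0.4,-0.002,0.0035,0,0,0,0,-0.6,-0.002,0.0035,0,0,0,0,-1,-0.002,0.0035,0,0,0,0,-1,-0.002,0.0035,0,0,0,0,-1,-0.002,0.0035,0,0,0,0,-1],
  "squeeze": 60
}}

```text
time: 18.45
tool_pos: [0.5347, -0.0611, 0.0886]
tcp_rot: [-3.028, -0.837, 0.0]
wrist_force: [-2.8, 0.2, 6.2]
width: 0.167
grip_force: 58.4
```

The fingers are on the peg: width 0.167, which with the roughly -1.6 mm bias seen on the cases makes about 16 mm. Measured radius is 63 mm and angle 210.9°, both as expected. Now swinging along the arc, clockwise about an axis 62.5 mm ahead on tool x.

Emit:
{"op": "jog_arm", "data": {
  "deltas": [0.0003,-0.0065,0,0,0,6,-1,0.0014,-0.013,0,0,0,12,-1,0.0031,-0.0193,0,0,0,18,-1,0.0054,-0.0254,0,0,0,24,-1,0.0084,-0.0313,0,0,0,30,-1,0.0119,-0.0367,0,0,0,36,-1,0.0161,-0.0418,0,0,0,42,-1,0.0207,-0.0464,0,0,0,48,-1]
}}

```text
time: 19.25
tool_pos: [0.5273, -0.0103, 0.0886]
tcp_rot: [3.106, -0.471, -0.005]
wrist_force: [-6.6, 0.5, 9.7]
width: 0.171
grip_force: 59.4
```

```bash
python3 - <<'E'
from h import *
s=readout.read_state();p=s["tool_pos"][:2]-[.589,-.0286]
print(s["time"],s["tool_pos"],s["wrist_force"],s["width"],s["q"],"r",np.hypot(*p),"phi",210.9-np.degrees(np.arctan2(p[1],p[0]))%360)
R_=R.from_rotvec(s["tcp_rot"]).as_matrix();print("yaw",np.degrees(np.arctan2(R_[1,1],R_[0,1])))
E
```

```text
19.25 [ 0.52730059 -0.01034438  0.08861895] [-6.58390298  0.47545218  9.73549023] 0.170640629678748 [-6.67206119e-02  1.45781617e-01  2.06456627e+00 -2.46842261e-04
  9.34334302e-01  1.80540834e+00] r 0.06434348976741792 phi 47.38242641233205
yaw -107.2565868466714
```

Emit:
{"op": "jog_arm", "data": {
  "deltas": [0.0003,-0.006,0,0,0,5.5,-1,0.0011,-0.0119,0,0,0,11,-1,0.0026,-0.0178,0,0,0,16.5,-1,0.0046,-0.0234,0,0,0,22,-1,0.0046,-0.0234,0,0,0,22,-1,0.0046,-0.0234,0,0,0,22,-1,0.0046,-0.0234,0,0,0,22,-1]
}}

```text
time: 19.95
tool_pos: [0.538, 0.0116, 0.0886]
tcp_rot: [-2.961, 1.049, 0.007]
wrist_force: [-8.8, 5.9, 11.9]
width: 0.169
grip_force: 59.6
```

```bash
python3 - <<'E'
from h import *
s=readout.read_state();p=s["tool_pos"][:2]-[.589,-.0286]
print(s["time"],s["tool_pos"],s["wrist_force"],s["width"],s["q"][5],"r",np.hypot(*p),"phi",210.9-np.degrees(np.arctan2(p[1],p[0]))%360)
# circle through rest, mid, now
P=np.array([[.5347,-.0611],[.5273,-.01034],s["tool_pos"][:2]])
A=np.c_[2*P,np.ones(3)];c=np.linalg.solve(A,(P**2).sum(1));print("circle",c[:2],np.sqrt(c[2]+c[0]**2+c[1]**2))
chord=np.linalg.norm(P[2]-P[0]);print("angle by chord",2*np.arcsin(chord/2/.062))
a=read_camera("side")["color"];b=read_camera("top")["color"]
W=np.hstack([cv2.resize(a[140:250,240:350],None,fx=3.5,fy=3.5,interpolation=2),cv2.resize(b[150:260,220:330],None,fx=3.5,fy=3.5,interpolation=2)])
cv2.imwrite("pics/s6.png",W)
E
```

```text
19.95 [0.53799743 0.01156364 0.08862829] [-8.78740183  5.89711458 11.93869345] 0.16930876801588396 2.224832483885327 r 0.0649182577237613 phi 69.11981489439555
circle [ 0.58956005 -0.02718288] 0.06449803680749068
angle by chord 1.2537088218107735
```

View pics/s6.png

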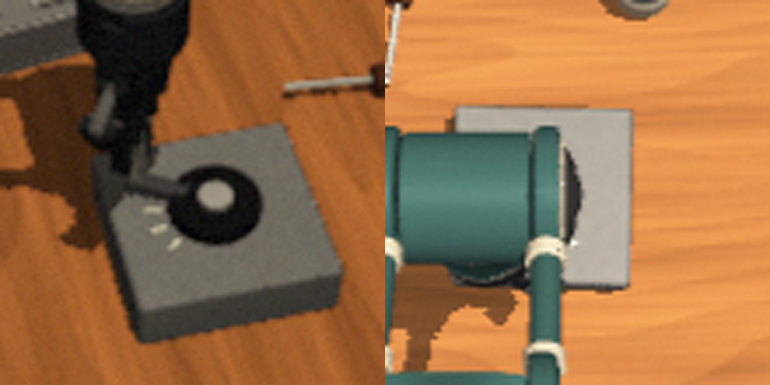

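The arm now covers the fourth mark, with the other three visible at crop (152,210), (160,229) and (176,243). The circle fit gives 1.20 rad. I'll nudge 1.5° for margin and let it settle.

Emit:
{"op": "jog_arm", "data": {
  "deltas": [0,-0.0016,0,0,0,1.5,-1,0,-0.0016,0,0,0,1.5,-1,0,-0.0016,0,0,0,1.5,-1,0,-0.0016,0,0,0,1.5,-1,0,-0.0016,0,0,0,1.5,-1,0,-0.0016,0,0,0,1.5,-1]
}}

```text
time: 20.65
tool_pos: [0.5389, 0.0127, 0.0886]
tcp_rot: [2.947, -1.088, -0.008]
wrist_force: [-8.6, 4.9, 11.0]
width: 0.173
grip_force: 59.6
```

```bash
python3 - <<'E'
from h import *
s=readout.read_state()
for c in([.589,-.0286],[.5896,-.0272]):
    f=lambda q:np.arctan2(*(np.array(q)-c)[::-1])%(2*np.pi)
    print("dial",f([.5347,-.0611])-f(s["tool_pos"][:2]))
print(s["time"],s["tool_pos"],s["wrist_force"],s["torque"],s["width"],s["grip_force"],s["joint_vel"].round(3))
# two-view check that the cases still lie in the tote
t=read_camera("top");hsv=cv2.cvtColor(t["color"],cv2.COLOR_BGR2HSV)
# arm direction from side view: darker-grey arm on black disc
c=read_camera("side");h=onz(c,(301.4,195.2),.0617);a=onz(c,(284,193),.057);print("arm dir deg",np.degrees(np.arctan2(*(a-h)[:2][::-1]))%360,"expect ~",180-34.4-3)
E
```

```text
dial 1.2283177437430601
dial 1.2195088132150866
20.65 [0.53885487 0.01270086 0.08862991] [-8.62658498  4.86800852 11.04183155] [0.74396266 1.27298219 0.50287394] 0.17305155070340347 59.59770083427429 [ 0.    -0.     0.001 -0.001 -0.002 -0.001]
arm dir deg 148.9133684691094 expect ~ 142.6
```

```bash
python3 -c "
from workcell import finish_job
print(finish_job())"
```

```text
the job is handed in; nothing more can be done
None
```

I handed the job in at 20.7 s: both watch cases lie flat, face up and side by side in the tote, and the gripper is holding the dial at about 1.22 rad by the fingers' position, just past the third click. A rough by-eye reading of the dial's arm came out about 0.1 rad short of the third mark, and I trusted the finger position over it.

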